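# Brace a tight jar in the holding block and unscrew its cap

### The job

At this parts-store counting bench, set the square white jar down into the square pocket of the holding block so that the block braces it, and only then unscrew its tight black cap anticlockwise until the threads let go. Lift the cap straight off and finish while still holding it in the gripper, level and still, with its lower rim about 2 cm above the open mouth, the jar staying fully seated in the block. Leave the other things on the bench where they are.

Things in the scene. Friction and masses are not known exactly. Their poses are not given: they have to be found in the camera images.
- jar: White plastic jar, 0.22 to 0.45 kg: square body 58 x 58 x 60 mm with rounded edges, then a round neck 39 mm across; 99 mm tall with the cap on. Upright on the bench at any yaw. Origin: centre of its underside; z up, x and y square to its flat sides; all four quarter turns fit the block. It can be lifted by the tight cap or by its body. Unbraced, it spins along when the cap is turned.
- cap: Round black ribbed cap, 57 mm across, 25 mm tall, a small pointer rib on top. Origin: centre of its lower rim, z up; screwed on, 74 mm above the jar's underside, 14 mm above the square body, 21 mm below the mouth rim. Three lugs inside hook under tabs on the neck (1 mm up-and-down play, 4 degrees turning play). It does not rise while turning; before about 47 degrees a pull lifts the jar too.
- thread (a joint): Stiff insert in the jar's neck (0.3 N m of friction), keyed to the cap and turning with it: 0 rad = tight (the start), growing as the cap turns anticlockwise seen from above; 1.05 rad = the stop, lugs free, cap lifts straight off. The hand must turn up to about 0.2 rad more than this, for play of the cap and of the jar in the pocket; ease off the twist before lifting.
- nest: Holding block fixed to the bench: dark steel plate 120 x 120 x 12 mm with four bolt heads and in its middle a square aluminium pocket 62 x 62 mm inside (2 mm clearance round the jar), floor 12 mm above the bench, straight walls up to 36 mm, mouth flared at 45 degrees to about 72 mm wide at 45 mm. Origin: centre of its underside; x and y square to the pocket walls, z up.
- jar_mouth (a point): Centre of the jar's round mouth rim, on its axis, 95 mm above the jar's underside (hidden under the cap at the start).
- round_jar: Bystander: closed round white jar with black cap, 52 mm across, 85 mm tall, often between jar and block. Origin: centre of its underside.
- bearing: Bystander: steel bearing ring 52 mm across, 16 mm high, lying flat. Origin: centre of its underside.
- spanner: Bystander: steel spanner lying flat beyond the middle of the bench. Origin: at its underside.
- tape: Bystander: cardboard-coloured roll 90 mm across, 25 mm high, lying flat. Origin: centre of its underside.
- carton: Bystander: cardboard carton 90 x 120 x 55 mm. Origin: centre of its underside.
- tin: Bystander: steel tin 64 mm across, 45 mm tall. Origin: centre of its underside.
- bush: Bystander: brass bush 34 mm across, 30 mm tall. Origin: centre of its underside.
Mind the look-alikes: they are no part of the job. Of the things like the cap, leave any that is green; of the rest the smaller one is meant. Several things have the shape of the nest; the one meant has the colours described above.

How it is judged:
By the outcome, as a careful person would: the job done as asked, in the order asked, and still so for the second after the job is handed in, while the arm keeps its last pose, push and grip.
It also fails if it takes over 58 s, if anything falls off the work surface, if the arm or the gripper's body presses on something with over 40 N, if the wrist force passes 120 N, or if a joint passes its speed limit or range.

### The arm

A 7-joint arm with a two-finger parallel gripper is mounted at the origin on the work surface. World frame = base frame: x ahead of the robot, y to its left, z up, the work surface at z = 0. Lengths are in m, angles in degrees, forces in N, time in s.
With the tool pointing down it reaches from about 0.4 to 0.85 m from the base axis. Payload 6.9 kg.
Tool frame: the origin (TCP) lies between the finger pads; the fingertips stand 8 mm ahead of it and the grasp point (between the pads) lies 11 mm behind it; x points along the fingers, z is the direction in which the jaws open and shut, and the axes are right-handed (so a half turn about x gives the same grasp; the last joint's range is limited). The gripper opens to 85 mm and grips with 20 to 120 N. Pads are 22 mm wide; open, the fingers measure 114 mm over their backs; the gripper's body (76 mm by 85 mm) begins 54 mm behind the grasp point. The pads swing forward as they close: fully open they stand 13 mm farther back than shut.
Start: joints at [-58.298, 29.078, -13.613, 85.955, 7.202, 65.827, -8.869], TCP at [0.271, 0.563, 0.239] pointing down, gripper open.
Joint ranges: [-176.47, 176.47], [-13.61, 117.27], [-81.72, 77.17], [0.22, 143.17], [-87.28, 267.28], [10, 112.55], [-165.47, 165.47]. Speed limits (degrees/s): [136.94, 136.94, 180, 180, 180, 180, 180].

### API

Orientations are given as [roll, pitch, yaw] about the fixed x, y, z axes, in that order (R = Rz(yaw) Ry(pitch) Rx(roll)).
In Python, from cell import ctrl, get_image, camera_params, ticket, look_for, silhouettes, tip_of gives the robot as it stands. The module is installed in compiled form; this text tells all that it offers.
- The arm moves only by the shell command python3 -m handwheel 'ROWS' [FORCE]. ROWS is JSON, a list of rows, each an object with "dr": the turn, a rotation vector about the world's x, y, z in degrees, a list of three; "slide": the shift along the world's x, y, z in mm, a list of three; "hand": the opening, from 0 (shut) to 1 (fully open). A call has 1 to 20 rows; each row shifts and turns the pose as measured when the row begins; what a row does not reach is not made up. A row lasts 1/8 s, in which the tool goes at most 62.5 mm and 10.7 degrees, less where a joint would pass 70% of its speed; a pose out of reach is approached as far as the arm can. A call is refused whole if a number of a shift passes 62.5 or a number of a turn 10.7, either way. A call with a gripper value outside its range is refused whole. The fingers move at their own pace and stop on an object; FORCE is the grip in N (left out, the last holds). Time passes only in rows, so rows that do not move let the fingers close. It gives the time, the measured TCP pose, the force and the opening at its end, in the units of the state.
- ctrl.sense(): the state, without advancing time (a new reading comes with each control period).
- get_image(name): name is "scene" or "top" or "wrist"; returns (picture, depth): 420x560x3 uint8, red, green, blue; 420x560 float32, m along the optical axis (not along the pixel's ray), 0 where there is no reading.
- camera_params(name): a dict with "mtx" (3x3 intrinsics, pixels), "view" (4x4, takes a point from world to camera coordinates); the wrist camera has in their place "hand_eye" (4x4, takes a point from camera to tool coordinates, whose origin is the TCP and whose axes are the tool frame's). Camera axes: x right, y down, z forward; pixel columns grow to the right and rows downward; lengths in m; the calibration is good to about 2 mm. A picture is of the moment at which its call begins: read the wrist's pose just before it. camera_params takes no time and is no camera call.
- ticket.sign_off(): hands the job in, once; it reports no verdict.
Trained networks look in the newest picture that a camera, given by its name, has taken for a name from the list of things; names that differ only in an ending like _2 or _b are one class to them, and where a whole thing is asked for, a point or a joint stands for the part that bears it (a point fixed in the world has none). Each returns a list of dicts, best first, with "score" (0 to 1); they miss things now and then, are a little off and sometimes report something else, mostly with a low value. They report only what shows in the picture. A call takes as long as a camera call. They do not tell look-alikes from the thing itself.
- look_for(camera, target): "bbox" ([left, top, right, bottom] in pixels, round what is visible of it).
- silhouettes(camera, target): "region" (420x560 bool, what is visible of it) and "bbox" ([left, top, right, bottom] in pixels, round what is visible of it).
- tip_of(camera, target): "location" ([row, column] in pixels: a listed point, or the origin of a listed thing).
The state is a dict: "time": time; "q": joint angles; "qvel": joint speeds; "joint_torque": joint torques, N m; "tcp_pos": TCP position; "eef_rot": TCP orientation; "force": force on the tool from outside, world axes, zero at the start; "moment": the same for the moment, N m; "opening": finger opening in m.
Only numpy, scipy, OpenCV 4.12 (cv2) and the standard library are available. Lean on these libraries where they do the work, as an engineer would, in place of code of your own. Each camera call takes 0.05 s, during which the arm holds its last target. There are 200 camera calls.

## Working session

There is one attempt and no reset: what is moved stays moved. The work goes in short steps, Python scripts to look and compute and a shell command to move; the robot and the scene stay as the last step left them, time stands still between calls to the robot, and variables do not carry over. Pictures are saved under pics/ and viewed, about 8 in all and at most 12, crops included, and the job is handed in when it is done.

```bash
mkdir -p pics
cat > h.py <<'E'
import numpy as np,cv2
from cell import ctrl,get_image,camera_params,look_for,silhouettes,tip_of
from scipy.spatial.transform import Rotation as R
def T(name,s=None):
    p=camera_params(name)
    if 'view' in p: return np.array(p['mtx']),np.linalg.inv(np.array(p['view']))
    s=s or ctrl.sense(); M=np.eye(4); M[:3,:3]=R.from_euler('xyz',s['eef_rot'],degrees=True).as_matrix(); M[:3,3]=s['tcp_pos']
    return np.array(p['mtx']),M@np.array(p['hand_eye'])
def cloud(d,K,M):
    v,u=np.mgrid[:d.shape[0],:d.shape[1]]
    P=np.stack([(u-K[0,2])/K[0,0]*d,(v-K[1,2])/K[1,1]*d,d],-1)
    return P@M[:3,:3].T+M[:3,3]
def save(n,im): cv2.imwrite('pics/'+n,cv2.cvtColor(im,cv2.COLOR_RGB2BGR))
E
python3 - <<'E'
from h import *
print(ctrl.sense())
for c in ['scene','top']:
    im,d=get_image(c);K,M=T(c);P=cloud(d,K,M);save(c+'0.png',im);np.savez(c+'0.npz',im=im,P=P,d=d)
    print(c,K[0,0],M[:3,3].round(3))
    for t in ['jar','cap','nest','round_jar']:
        for r in silhouettes(c,t):
            q=P[r['region']&(d>0)]
            print(c,t,round(r['score'],2),np.round(r['bbox']),np.median(q,0).round(3),'ztop',np.percentile(q[:,2],95).round(3) if len(q) else '')
E
```

```text
{'time': 0.0, 'q': array([-58.30040828,  29.12302302, -13.60978634,  86.00940055,
         7.20273209,  65.82667255,  -8.87042275]), 'qvel': array([ 0.01077447, -0.09125386,  0.13421228, -0.05261106, -0.0523016 ,
       -0.11467642, -0.08056521]), 'joint_torque': array([-1.83571494e-03, -6.20568895e+01, -2.18724377e+00, -2.49666756e+01,
        1.27478768e-02,  1.16515509e-02, -4.75480374e-05]), 'tcp_pos': array([0.270448  , 0.56290953, 0.23845314]), 'eef_rot': array([-178.56442492,   89.89983867, -114.21845404]), 'force': array([ 0.21598587, -0.14644004, -0.41348867]), 'moment': array([0.02038277, 0.01680633, 0.0383568 ]), 'opening': 0.0854964421264364}
scene 456.19370299856797 [ 1.132 -0.361  0.96 ]
scene jar 0.74 [314. 215. 342. 242.] [0.582 0.124 0.043] ztop 0.064
scene cap 0.95 [282. 192. 312. 222.] [0.459 0.112 0.034] ztop 0.038
scene cap 0.91 [319. 198. 339. 224.] [0.567 0.137 0.099] ztop 0.102
scene cap 0.75 [340. 200. 360. 221.] [0.542 0.235 0.025] ztop 0.029
scene nest 0.92 [ 95. 293. 170. 357.] [ 0.565 -0.394  0.014] ztop 0.045
scene nest 0.78 [154. 193. 208. 236.] [ 0.315 -0.166  0.015] ztop 0.045
scene nest 0.77 [173. 248. 238. 303.] [ 0.527 -0.194  0.015] ztop 0.045
scene round_jar 0.68 [250. 211. 273. 250.] [ 0.5   -0.022  0.058] ztop 0.087
top 419.94698310584016 [0.304 0.006 1.202]
top jar 0.73 [226. 192. 252. 209.] [0.536 0.125 0.053] ztop 0.061
top cap 0.87 [196. 201. 218. 219.] [0.531 0.236 0.024] ztop 0.028
top cap 0.68 [222. 180. 243. 206.] [0.555 0.139 0.098] ztop 0.102
top cap 0.61 [232. 222. 259. 252.] [0.446 0.115 0.033] ztop 0.037
top nest 0.89 [320. 258. 381. 319.] [ 0.303 -0.165  0.013] ztop 0.044
top nest 0.88 [325. 184. 385. 240.] [ 0.514 -0.193  0.013] ztop 0.044
top nest 0.61 [396. 171. 451. 228.] [ 0.552 -0.391  0.014] ztop 0.044
top round_jar 0.58 [222. 181. 244. 207.] [0.557 0.14  0.098] ztop 0.102
top round_jar 0.5 [286. 214. 302. 235.] [ 0.476 -0.014  0.083] ztop 0.088
```

View pics/top0.png

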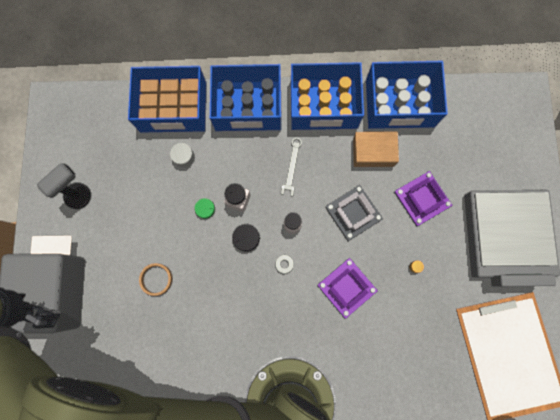

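View pics/scene0.png

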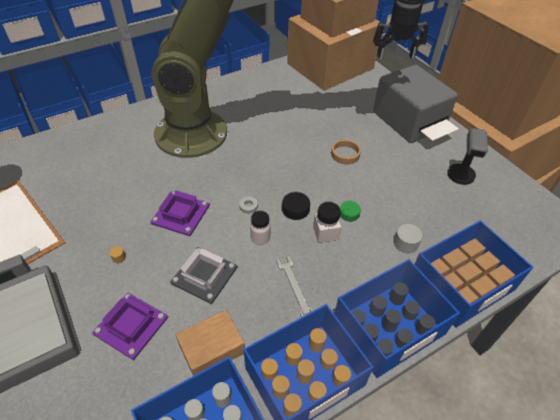

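The scene shows these candidates (top-view pixels):
- **Caps:** the black cap on the jar at (235,194), a larger loose black one at (246,238), a green one at (205,208), and the round jar's cap at (292,221). I choose (235,194), on the square jar.
- **Nests:** the grey steel one at (355,212), and purple ones at (347,288) and (424,198). I choose the grey one.

```bash
cat >> h.py <<'E'
def circ(p):
    from scipy.optimize import least_squares
    h=cv2.convexHull(p[:,:2].astype(np.float32)*1000)[:,0]
    return cv2.minEnclosingCircle(h)
def rect(p): return cv2.minAreaRect(p[:,:2].astype(np.float32)*1000)
E
python3 - <<'E'
from h import *
print(camera_params('wrist'))
for c in ['top','scene']:
    z=np.load(c+'0.npz');P=z['P'];im=z['im'].astype(int)
    def sel(x,y,r,lo,hi): return P[(np.hypot(P[...,0]-x,P[...,1]-y)<r)&(P[...,2]>lo)&(P[...,2]<hi)]
    p=sel(.557,.139,.05,.092,.11);print(c,'cap',len(p),circ(p),np.median(p,0).round(4))
    p=sel(.514,-.193,.075,.039,.052);print('nest rim',len(p),rect(p),circ(p))
    p=sel(.514,-.193,.1,.008,.06);print('nest plate',rect(p))
    p=sel(.557,.139,.06,.02,.066);print('jar body',len(p),rect(p))
    p=sel(.49,-.018,.04,.075,.1);print('round',circ(p))
im=np.load('top0.npz')['im'];a=cv2.resize(im[165:260,180:400],None,fx=3.5,fy=3.5,interpolation=cv2.INTER_CUBIC);save('crop1.png',a)
E
```

```text
{'mtx': array([[300.41796901,   0.        , 281.43384147],
       [  0.        , 300.41796901, 203.72054358],
       [  0.        ,   0.        ,   1.        ]]), 'hand_eye': array([[ 9.80625238e-04, -3.01130760e-01,  9.53582353e-01,
        -1.34988713e-01],
       [-1.82120982e-03, -9.53581768e-01, -3.01128702e-01,
         7.71166136e-02],
       [ 9.99997861e-01, -1.44137914e-03, -1.48352865e-03,
         1.08435621e-03],
       [ 0.00000000e+00,  0.00000000e+00,  0.00000000e+00,
         1.00000000e+00]])}
top cap 332 ((558.4572143554688, 140.68809509277344), 28.935749053955078) [0.5579 0.1402 0.0981]
nest rim 269 ((517.2194213867188, -193.29302978515625), (86.33204650878906, 87.2207260131836), 31.69536590576172) ((517.0549926757812, -192.85882568359375), 52.499202728271484)
nest plate ((517.0929565429688, -193.0447998046875), (120.32988739013672, 120.14862060546875), 31.510465621948242)
jar body 162 ((558.480224609375, 140.45245361328125), (58.324527740478516, 57.81999969482422), 70.10291290283203)
round ((483.6874694824219, -15.698684692382812), 23.155065536499023)
scene cap 342 ((561.7205200195312, 141.1363525390625), 30.273704528808594) [0.5629 0.1408 0.0998]
nest rim 371 ((517.800048828125, -190.7359619140625), (88.20227813720703, 87.25907897949219), 31.078889846801758) ((519.193359375, -191.3625030517578), 52.00865173339844)
nest plate ((518.9110717773438, -190.806640625), (121.78022766113281, 123.79751586914062), 31.465410232543945)
jar body 401 ((562.0192260742188, 141.2442169189453), (57.634090423583984, 59.361427307128906), 71.02188110351562)
round ((486.4021911621094, -13.663447380065918), 24.81110382080078)
```

View pics/crop1.png

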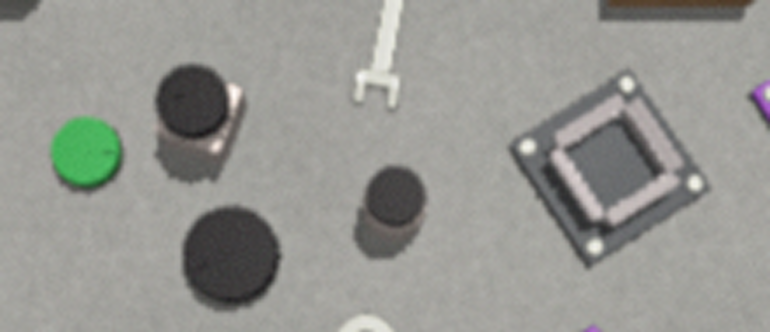

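The crop shows a white square body under the chosen cap at crop (195,105). It also shows the dark plate with the aluminium pocket at (610,168). Both choices are confirmed, so I approach.

```bash
python3 -m handwheel '[{"dr":[0,0,0],"slide":[20,-30,0],"hand":1},{"dr":[0,0,0],"slide":[36,-53,0],"hand":1},{"dr":[0,0,0],"slide":[36,-53,0],"hand":1},{"dr":[0,0,0],"slide":[36,-53,0],"hand":1},{"dr":[0,0,0],"slide":[36,-53,0],"hand":1},{"dr":[0,0,0],"slide":[36,-53,0],"hand":1},{"dr":[0,0,0],"slide":[36,-53,0],"hand":1},{"dr":[0,0,0],"slide":[20,-30,0],"hand":1},{"dr":[0,0,0],"slide":[0,0,0],"hand":1}]' 60
cat > look.py <<'E'
from h import *
import sys
s=ctrl.sense();im,d=get_image('wrist');K,M=T('wrist',s);P=cloud(d,K,M);save(sys.argv[1],im)
np.savez('w.npz',im=im,P=P,d=d)
print('t',s['time'],'q',s['q'].round(1),'tcp',s['tcp_pos'].round(4),'rot',s['eef_rot'].round(2),'axes',(M[:3,:3]).round(2).tolist())
m=d>0
def sel(lo,hi): return P[m&(P[...,2]>lo)&(P[...,2]<hi)]
for r in silhouettes('wrist','cap'):
    p=P[r['region']&m]; zt=np.percentile(p[:,2],90); q=p[p[:,2]>zt-.006]
    print('cap',round(r['score'],2),r['bbox'],np.median(p,0).round(3),circ(q),zt.round(4))
for r in silhouettes('wrist','jar'):
    p=P[r['region']&m]; q=p[(p[:,2]<.066)&(p[:,2]>.01)]
    print('jar',round(r['score'],2),r['bbox'],np.median(p,0).round(3),rect(q) if len(q)>20 else '')
E
python3 look.py w1.png
```

```text
time: 1.62
tcp_pos: [0.5237, 0.1843, 0.2399]
eef_rot: [-19.1, 89.8, 45.3]
force: [-0.9, 0.1, -0.3]
opening: 0.0858
t 1.625 q [-15.6  22.6  -9.2  96.8   3.9  60.8  38.4] tcp [0.5237 0.1843 0.2399] rot [-19.08  89.82  45.35] axes [[0.43, 0.86, 0.27], [0.9, -0.41, -0.13], [0.0, 0.3, -0.95]]
cap 0.82 [301.4, 140.5, 351.9, 188.1] [0.532 0.24  0.025] ((534.597412109375, 239.5569610595703), 28.423978805541992) 0.0263
cap 0.81 [231.3, 207.3, 287.3, 265.8] [0.556 0.146 0.099] ((559.6041870117188, 143.8684539794922), 28.87242889404297) 0.1002
jar 0.78 [235.3, 188.5, 286.7, 225.0] [0.536 0.157 0.056] ((542.8784790039062, 153.02865600585938), (63.6666374206543, 31.10968780517578), 52.98670196533203)
```

View pics/w1.png

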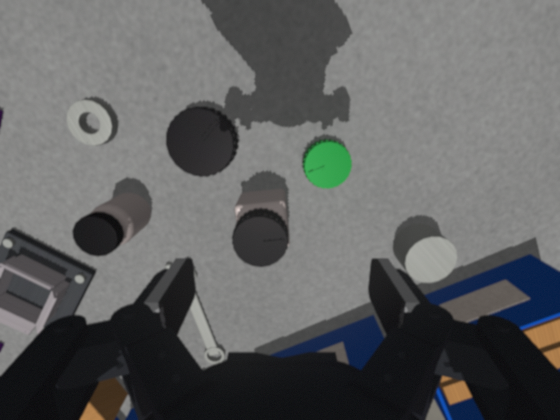

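The wrist view shows the target jar's black cap at (260,238), the white body below it, the green cap at (328,163), and the large cap at (202,140). I move over it and refine.

```bash
python3 -m handwheel '[{"dr":[0,0,0],"slide":[18,-21,0],"hand":1},{"dr":[0,0,0],"slide":[18,-21,-30],"hand":1},{"dr":[0,0,0],"slide":[0,0,-50],"hand":1},{"dr":[0,0,0],"slide":[0,0,0],"hand":1}]' 
python3 look.py w2.png
```

```text
time: 2.28
tcp_pos: [0.5555, 0.1551, 0.16]
eef_rot: [7.2, 89.5, 72.9]
force: [0.6, -0.3, 0.4]
opening: 0.0853
t 2.275 q [-12.1  28.8  -8.7 100.2   4.8  51.1  42.9] tcp [0.5555 0.1551 0.16  ] rot [ 7.23 89.45 72.86] axes [[0.41, 0.87, 0.28], [0.91, -0.4, -0.12], [0.01, 0.3, -0.95]]
cap 0.84 [323.8, 104.4, 390.3, 167.3] [0.533 0.239 0.025] ((535.4139404296875, 240.13101196289062), 29.049158096313477) 0.0262
cap 0.83 [141.2, 50.1, 238.4, 147.8] [0.448 0.123 0.034] ((448.2828674316406, 120.23287200927734), 38.791053771972656) 0.0354
cap 0.75 [228.3, 187.4, 307.0, 273.2] [0.556 0.146 0.099] ((559.8067626953125, 143.83518981933594), 28.973373413085938) 0.1002
jar 0.73 [430.7, 218.1, 526.0, 293.6] [0.682 0.302 0.045] ((691.8653564453125, 306.79693603515625), (63.69906997680664, 62.09263229370117), 65.41836547851562)
```

```bash
python3 -m handwheel '[{"dr":[0,0,0],"slide":[4,-11,0],"hand":1},{"dr":[0,0,0],"slide":[1,-2,-30],"hand":1},{"dr":[0,0,0],"slide":[0,0,-30],"hand":1},{"dr":[0,0,0],"slide":[0,0,-20],"hand":1},{"dr":[0,0,0],"slide":[0,0,0],"hand":1}]'
```

```text
time: 3.05
tcp_pos: [0.5697, 0.1412, 0.0918]
eef_rot: [-38.9, 88.3, 26.7]
force: [0.7, 0.2, 0.3]
opening: 0.0852
```

```bash
cat > st.py <<'E'
from h import *
import sys
s=ctrl.sense();m=R.from_euler('xyz',s['eef_rot'],degrees=True).as_matrix()
a=m[:,0];c=np.degrees(np.cross(a,[0,0,-1]));j=m[:,2]
print('t',round(s['time'],2),'tcp',(s['tcp_pos']*1000).round(1),'level dr',c.round(2),'jaw az',round(np.degrees(np.arctan2(j[1],j[0])),1),'F',s['force'].round(1),'M',s['moment'].round(2),'open',round(s['opening'],4),'q7',s['q'][6].round(1))
E
python3 st.py
```

```text
t 3.05 tcp [569.7 141.2  91.8] level dr [-0.78  1.56  0.  ] jaw az 65.6 F [0.7 0.2 0.3] M [-0.01 -0.02  0.01] open 0.0852 q7 43.4
```

```bash
python3 -m handwheel '[{"dr":[-0.8,1.6,0],"slide":[-9,2,0],"hand":1},{"dr":[0,0,0],"slide":[0,0,-6],"hand":1},{"dr":[0,0,0],"slide":[0,0,-5],"hand":1},{"dr":[0,0,0],"slide":[0,0,0],"hand":1}]' >/dev/null; python3 st.py
```

```text
t 3.55 tcp [562.3 143.7  83.9] level dr [-0.01  0.17  0.  ] jaw az 65.6 F [ 0.3 -0.4 -0.4] M [-0.01  0.03  0.  ] open 0.0855 q7 42.6
```

```bash
python3 -m handwheel '[{"dr":[0,0,0],"slide":[-2,0,-6],"hand":1},{"dr":[0,0,0],"slide":[0,0,0],"hand":1},{"dr":[0,0,0],"slide":[0,0,0],"hand":0},{"dr":[0,0,0],"slide":[0,0,0],"hand":0},{"dr":[0,0,0],"slide":[0,0,0],"hand":0},{"dr":[0,0,0],"slide":[0,0,0],"hand":0},{"dr":[0,0,0],"slide":[0,0,0],"hand":0},{"dr":[0,0,0],"slide":[0,0,0],"hand":0}]' 60 >/dev/null; python3 st.py
```

```text
t 4.55 tcp [560.2 143.4  78. ] level dr [0.   0.18 0.  ] jaw az 65.6 F [-0.1 -0.7  0.1] M [-0.05  0.1  -0.  ] open 0.0547 q7 42.5
```

```bash
python3 -m handwheel '[{"dr":[0,0,0],"slide":[0,0,8],"hand":0},{"dr":[0,0,0],"slide":[0,0,20],"hand":0},{"dr":[0,0,0],"slide":[0,0,30],"hand":0},{"dr":[0,0,0],"slide":[0,0,35],"hand":0},{"dr":[0,0,0],"slide":[0,0,35],"hand":0},{"dr":[0,0,0],"slide":[0,0,15],"hand":0},{"dr":[0,0,0],"slide":[0,0,0],"hand":0}]' >/dev/null; python3 st.py; python3 look.py w3.png|grep -v '^t'
```

```text
t 5.42 tcp [557.3 142.5 225. ] level dr [ 0.09 -0.14  0.  ] jaw az 65.6 F [ 1.6  0.4 -4. ] M [ 0.03 -0.01  0.02] open 0.055 q7 44.5
cap 0.93 [216.6, 211.2, 344.8, 343.6] [0.552 0.146 0.246] ((557.6589965820312, 143.45269775390625), 29.315099716186523) 0.2472
cap 0.85 [326.4, 98.2, 380.8, 152.5] [0.533 0.239 0.025] ((535.2853393554688, 239.84255981445312), 28.933319091796875) 0.0263
cap 0.66 [183.8, 55.4, 259.2, 133.8] [0.448 0.122 0.034] ((448.2939147949219, 120.89266967773438), 38.252899169921875) 0.0354
cap 0.41 [73.0, 45.6, 127.7, 98.1] [0.373 0.014 0.016] ((372.8619384765625, 12.316520690917969), 25.92039680480957) 0.0174
jar 0.81 [224.9, 177.9, 333.0, 242.1] [0.533 0.153 0.203]
```

View pics/w3.png

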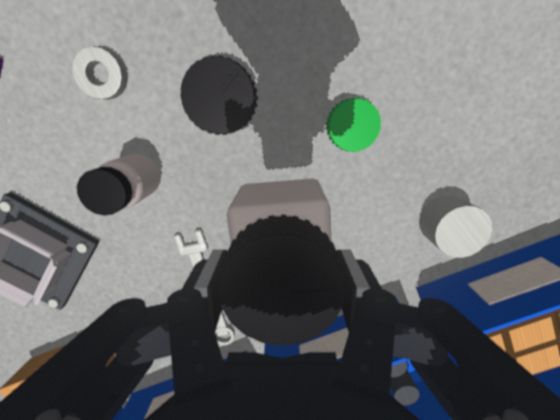

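The view shows the jar hanging from the gripped cap at (280,270), with its body face edge at (230–328,182).

```bash
cat > body.py <<'E'
from h import *
# jar body pose from latest wrist cloud: usage after look.py
z=np.load('w.npz');P=z['P'];s=ctrl.sense();t=s['tcp_pos'];zt=t[2]+.021 # cap top approx
m=(z['d']>0)&(np.hypot(P[...,0]-t[0],P[...,1]-t[1])<.055)&(P[...,2]>zt-.095)&(P[...,2]<zt-.030)
p=P[m];print(len(p),'z',np.percentile(p[:,2],[2,50,98]).round(4),rect(p))
q=p[p[:,2]<np.percentile(p[:,2],98)-.008]
if len(q)>30:
    x,y=q[:,0],q[:,1];c=np.cov(x,y);w,v=np.linalg.eigh(c);print('face dir',len(q),np.degrees(np.arctan2(v[1,1],v[0,1]))%90,np.sqrt(w),q.mean(0).round(4))
E
python3 body.py
python3 -m handwheel '[{"dr":[0,0,-4],"slide":[-2,-15,0],"hand":0},{"dr":[0,0,-6],"slide":[-5,-35,0],"hand":0},{"dr":[0,0,-6],"slide":[-6,-45,0],"hand":0},{"dr":[0,0,-6],"slide":[-6,-45,0],"hand":0},{"dr":[0,0,-6],"slide":[-6,-45,0],"hand":0},{"dr":[0,0,-6],"slide":[-6,-45,0],"hand":0},{"dr":[0,0,-6],"slide":[-6,-45,0],"hand":0},{"dr":[0,0,-4],"slide":[-4,-35,0],"hand":0},{"dr":[0,0,0],"slide":[0,-10,0],"hand":0},{"dr":[0,0,0],"slide":[0,0,0],"hand":0}]' >/dev/null; python3 st.py; python3 look.py w4.png|grep -v '^t';python3 body.py
```

```text
3947 z [0.1552 0.203  0.208 ] ((540.5333251953125, 149.68948364257812), (59.31706237792969, 25.616451263427734), 65.63250732421875)
face dir 1671 70.33608209271007 [0.00035707 0.01553172] [0.5307 0.1532 0.1787]
t 6.83 tcp [ 504.3 -196.2  215.4] level dr [-0.24 -1.12 -0.  ] jaw az 18.3 F [-0.6  1.  -4.1] M [-0.08  0.04 -0.05] open 0.0551 q7 40.2
cap 0.95 [217.7, 213.7, 344.5, 347.6] [ 0.503 -0.19   0.237] ((504.76568603515625, -194.97683715820312), 28.987104415893555) 0.2377
jar 0.77 [227.5, 175.3, 329.0, 241.6] [ 0.494 -0.171  0.194] ((510.04278564453125, -195.83612060546875), (97.29833221435547, 22.25477409362793), 6.217942714691162)
jar 0.33 [378.0, 216.7, 493.5, 315.6] [ 0.684 -0.227  0.055] ((714.813232421875, -237.7547149658203), (82.76278686523438, 121.39170837402344), 89.20747375488281)
3943 z [0.1457 0.1936 0.1985] ((497.3608703613281, -180.40377807617188), (58.180023193359375, 26.397377014160156), 22.806753158569336)
face dir 1670 22.977372831257753 [0.00039299 0.01554941] [ 0.4929 -0.1688  0.1693]
```

```bash
python3 -m handwheel '[{"dr":[-0.2,-1.1,5],"slide":[8,2,-15],"hand":0},{"dr":[0,0,4],"slide":[6,2,-30],"hand":0},{"dr":[0,0,0],"slide":[0,0,-20],"hand":0},{"dr":[0,0,0],"slide":[0,0,0],"hand":0}]' >/dev/null; python3 st.py; python3 look.py w5.png|grep cap;python3 body.py
python3 - <<'E'
from h import *
s=ctrl.sense();t=s['tcp_pos']
w=np.load('w.npz')
def rep(n,P,ok):
    def sel(x,y,r,lo,hi): return P[ok&(np.hypot(P[...,0]-x,P[...,1]-y)<r)&(P[...,2]>lo)&(P[...,2]<hi)]
    p=sel(t[0],t[1],.05,t[2]+.012,t[2]+.03)
    print(n,'cap',len(p),circ(p) if len(p)>20 else'')
    for lo,hi,nm in((.040,.050,'rim'),(.008,.016,'plate')):
        p=sel(.518,-.192,.09,lo,hi)
        if len(p)>30: print(nm,len(p),rect(p),'z',np.median(p[:,2]))
rep('wrist',w['P'],w['d']>0)
for c in ['scene','top']:
    im,d=get_image(c);K,M=T(c);P=cloud(d,K,M);np.savez(c+'1.npz',im=im,P=P,d=d);save(c+'1.png',im);rep(c,P,d>0)
a=cv2.resize(cv2.imread('pics/scene1.png')[150:330,110:330],None,fx=2,fy=2);b=cv2.imread('pics/w5.png')[:360]
b=cv2.resize(b,(560,360));cv2.imwrite('pics/v5.png',cv2.resize(np.hstack([a,b]),(800,288)))
E
```

```text
t 7.47 tcp [ 521.4 -183.6  149.7] level dr [-0.18  0.16  0.  ] jaw az 28.3 F [ 0.7  0.8 -3.3] M [-0.03  0.06  0.04] open 0.0549 q7 47.8
cap 0.73 [215.3, 212.9, 343.4, 347.3] [ 0.519 -0.177  0.171] ((521.2501220703125, -182.7618865966797), 29.181121826171875) 0.172
3932 z [0.0809 0.1279 0.1326] ((511.5430908203125, -167.81622314453125), (58.39242935180664, 25.035869598388672), 29.676101684570312)
face dir 1638 32.84411384296922 [0.00034182 0.01554022] [ 0.5064 -0.1583  0.104 ]
wrist cap 13529 ((518.2946166992188, -176.78897094726562), 41.25884246826172)
rim 1343 ((499.2860107421875, -179.20407104492188), (105.01387786865234, 60.5338134765625), 59.17270278930664) z 0.044364507595576336
plate 5507 ((516.8856201171875, -188.238037109375), (120.25447082519531, 114.82176971435547), 31.538070678710938) z 0.012307125657280982
scene cap 396 ((525.6559448242188, -187.5567626953125), 41.3838996887207)
rim 196 ((533.0064697265625, -197.27182006835938), (102.4411392211914, 72.79492950439453), 68.89527130126953) z 0.04395954322743201
plate 1028 ((518.8999633789062, -190.74417114257812), (120.95935821533203, 121.96017456054688), 32.4122200012207) z 0.012757651812886184
top cap 119 ((521.6041259765625, -170.8511962890625), 29.6326961517334)
rim 64 ((506.23028564453125, -157.70718383789062), (81.08111572265625, 26.580242156982422), 12.480772018432617) z 0.043570576624850976
plate 402 ((509.7710876464844, -177.00035095214844), (115.13224792480469, 85.61712646484375), 30.68491554260254) z 0.011610083049155784
```

View pics/v5.png

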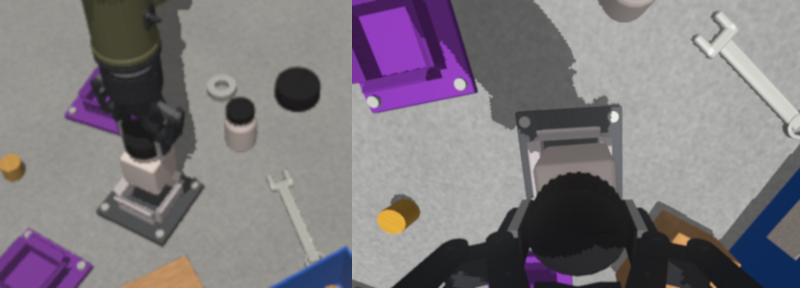

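The picture shows the jar hanging above the grey nest, slightly off toward +y. I correct this and start lowering.

```bash
python3 -m handwheel '[{"dr":[-0.2,0.2,-1.2],"slide":[-3,-7,0],"hand":0},{"dr":[0,0,0],"slide":[0,-1,-10],"hand":0},{"dr":[0,0,0],"slide":[0,0,-6],"hand":0},{"dr":[0,0,0],"slide":[0,0,0],"hand":0}]' >/dev/null; python3 st.py; python3 look.py w6.png|grep cap;python3 body.py
```

```text
t 8.22 tcp [ 519.5 -194.6  135.9] level dr [0.22 0.3  0.  ] jaw az 26.9 F [-0.6 -0.6 -3.3] M [ 0.01  0.01 -0.04] open 0.0551 q7 47.5
cap 0.95 [215.8, 212.7, 344.1, 345.8] [ 0.517 -0.188  0.157] ((519.3067016601562, -193.44924926757812), 29.016462326049805) 0.1583
3954 z [0.0662 0.1139 0.1188] ((510.3875427246094, -179.19467163085938), (58.333946228027344, 25.3424072265625), 29.02475929260254)
face dir 1659 31.426031394387735 [0.00035905 0.0156088 ] [ 0.5053 -0.1693  0.0896]
```

```bash
python3 -m handwheel '[{"dr":[0.2,0.3,0],"slide":[-1,3,0],"hand":0},{"dr":[0,0,0],"slide":[0,0,-7],"hand":0},{"dr":[0,0,0],"slide":[0,0,-6],"hand":0},{"dr":[0,0,0],"slide":[0,0,0],"hand":0}]' >/dev/null; python3 st.py
```

```text
t 8.88 tcp [ 519.1 -191.2  122.9] level dr [0.02 0.07 0.  ] jaw az 26.9 F [ 0.3 -0.8 -3.5] M [ 0.03  0.03 -0.05] open 0.0548 q7 47.5
```

```bash
python3 -m handwheel '[{"dr":[0,0,0],"slide":[0,0,-5],"hand":0},{"dr":[0,0,0],"slide":[0,0,-4],"hand":0},{"dr":[0,0,0],"slide":[0,0,0],"hand":0}]' >/dev/null; python3 st.py;  python3 -m handwheel '[{"dr":[0,0,0],"slide":[0,0,-4],"hand":0},{"dr":[0,0,0],"slide":[0,0,-3],"hand":0},{"dr":[0,0,0],"slide":[0,0,0],"hand":0}]' >/dev/null; python3 st.py
```

```text
t 9.25 tcp [ 519.1 -191.2  113.1] level dr [0.02 0.06 0.  ] jaw az 26.9 F [-0.2 -0.  -3.3] M [-0.04  0.01 -0.04] open 0.0551 q7 47.5
t 9.62 tcp [ 519.2 -191.3  105.8] level dr [0.02 0.07 0.  ] jaw az 26.9 F [ 0.5  0.6 -3.2] M [-0.02  0.01 -0.01] open 0.0549 q7 47.6
```

```bash
python3 -m handwheel '[{"dr":[0,0,0],"slide":[0,0,-5],"hand":0},{"dr":[0,0,0],"slide":[0,0,-5],"hand":0},{"dr":[0,0,0],"slide":[0,0,0],"hand":0}]' >/dev/null; python3 st.py;  python3 -m handwheel '[{"dr":[0,0,0],"slide":[0,0,-3],"hand":0},{"dr":[0,0,0],"slide":[0,0,-2],"hand":0},{"dr":[0,0,0],"slide":[0,0,0],"hand":0}]' >/dev/null; python3 st.py
```

```text
t 10.0 tcp [ 519.2 -191.3   95.1] level dr [0.03 0.08 0.  ] jaw az 26.9 F [ 1.1  0.2 -4.3] M [-0.04  0.08 -0.02] open 0.0551 q7 47.6
t 10.38 tcp [ 519.9 -191.5   90.3] level dr [0.05 0.17 0.  ] jaw az 26.9 F [-0.4 -1.3 -0.2] M [0.04 0.07 0.04] open 0.055 q7 47.7
```

Seated: the weight is off the wrist and TCP z is 90.3 against 90 predicted. Now the twist.

```bash
python3 -m handwheel '[{"dr":[0,0,0],"slide":[0,0,-0.7],"hand":0},{"dr":[0,0,3],"slide":[0,0,0],"hand":0},{"dr":[0,0,6],"slide":[0,0,0],"hand":0},{"dr":[0,0,6],"slide":[0,0,0],"hand":0}]' 80 >/dev/null; python3 st.py;  python3 -m handwheel '[{"dr":[0,0,7],"slide":[0,0,0],"hand":0},{"dr":[0,0,7],"slide":[0,0,0],"hand":0}]' >/dev/null; python3 st.py; python3 look.py w7.png|grep cap; python3 body.py
```

```text
t 10.88 tcp [ 519.3 -191.1   90.5] level dr [-0.02  0.14  0.  ] jaw az 42.2 F [-1.6 -0.1 -1.3] M [ 0.1   0.32 -0.35] open 0.0548 q7 59.3
t 11.12 tcp [ 519.  -191.    90.5] level dr [-0.07  0.11  0.  ] jaw az 56.6 F [ 0.2 -0.7 -2.5] M [ 0.12 -0.   -0.37] open 0.0547 q7 70.3
cap 0.67 [216.4, 210.9, 343.0, 345.7] [ 0.514 -0.187  0.112] ((518.8923950195312, -190.07904052734375), 29.06206512451172) 0.1127
cap 0.57 [180.4, 107.2, 391.1, 260.1] [ 0.489 -0.167  0.013] ((518.1258544921875, -190.6948699951172), 53.62674331665039) 0.0444
7967 z [0.027  0.045  0.0738] ((515.69921875, -185.8057861328125), (86.82791137695312, 75.5106201171875), 31.57264518737793)
face dir 5655 59.70072065034571 [0.01543025 0.02873008] [ 0.4987 -0.1778  0.0431]
```

```bash
python3 -m handwheel '[{"dr":[0,0,7],"slide":[0,0,-0.5],"hand":0},{"dr":[0,0,7],"slide":[0,0,0],"hand":0},{"dr":[0,0,7],"slide":[0,0,0],"hand":0},{"dr":[0,0,5],"slide":[0,0,0],"hand":0}]' >/dev/null; python3 st.py;  python3 -m handwheel '[{"dr":[0,0,4],"slide":[0,0,0],"hand":0},{"dr":[0,0,3],"slide":[0,0,0],"hand":0}]' >/dev/null; python3 st.py; python3 -m handwheel '[{"dr":[0,0,3],"slide":[0,0,0],"hand":0}]' >/dev/null; python3 st.py
```

```text
t 11.78 tcp [ 518.5 -191.1   90.4] level dr [-0.12  0.03  0.  ] jaw az 82.2 F [-0.9  0.7 -0.7] M [ 0.08  0.05 -0.32] open 0.0546 q7 89.9
t 12.03 tcp [ 518.4 -191.1   90.5] level dr [-0.13  0.01  0.  ] jaw az 89.0 F [-1.   1.  -1.4] M [ 0.09  0.07 -0.34] open 0.0549 q7 95.1
t 12.15 tcp [ 518.4 -191.1   90.4] level dr [-0.14 -0.   -0.  ] jaw az 91.9 F [-0.5  0.1 -1.3] M [ 0.09  0.08 -0.34] open 0.0547 q7 97.3
```

```bash
for i in 1 ; do python3 -m handwheel '[{"dr":[0,0,2],"slide":[0,0,0],"hand":0},{"dr":[0,0,2],"slide":[0,0,0],"hand":0}]' >/dev/null; python3 st.py; python3 -m handwheel '[{"dr":[0,0,2],"slide":[0,0,0],"hand":0},{"dr":[0,0,2],"slide":[0,0,0],"hand":0}]' >/dev/null; python3 st.py; done
```

```text
t 12.4 tcp [ 518.3 -191.2   90.4] level dr [-0.13 -0.02 -0.  ] jaw az 95.8 F [-0.5  1.  -1.8] M [ 0.12  0.06 -0.27] open 0.0548 q7 100.3
t 12.65 tcp [ 518.3 -191.2   90.4] level dr [-0.13 -0.04 -0.  ] jaw az 99.9 F [-0.8  0.8  0.2] M [ 0.12  0.12 -0.77] open 0.0544 q7 103.5
```

The moment rose to 0.77 N m, so the thread is at its stop after a 73° turn. I ease off and lift slowly.

```bash
python3 -m handwheel '[{"dr":[0,0,-2],"slide":[0,0,0],"hand":0},{"dr":[0,0,0],"slide":[0,0,0],"hand":0}]' >/dev/null; python3 st.py; python3 -m handwheel '[{"dr":[0,0,0],"slide":[0,0,2],"hand":0},{"dr":[0,0,0],"slide":[0,0,2],"hand":0},{"dr":[0,0,0],"slide":[0,0,0],"hand":0}]' >/dev/null; python3 st.py
```

```text
t 12.9 tcp [ 518.3 -191.4   90.5] level dr [-0.13 -0.02 -0.  ] jaw az 97.8 F [-0.4  0.5 -0.9] M [ 0.08  0.05 -0.24] open 0.0547 q7 101.9
t 13.28 tcp [ 518.4 -191.4   94.8] level dr [-0.11 -0.03 -0.  ] jaw az 97.8 F [-0.6 -0.3  1.5] M [ 0.05  0.15 -0.14] open 0.0545 q7 102.1
```

```bash
python3 -m handwheel '[{"dr":[0,0,0],"slide":[0,0,3],"hand":0},{"dr":[0,0,0],"slide":[0,0,5],"hand":0},{"dr":[0,0,0],"slide":[0,0,5],"hand":0},{"dr":[0,0,0],"slide":[0,0,0],"hand":0}]' >/dev/null; python3 st.py; python3 -m handwheel '[{"dr":[-0.1,0,0],"slide":[0,0,6],"hand":0},{"dr":[0,0,0],"slide":[0,0,6],"hand":0},{"dr":[0,0,0],"slide":[0,0,6],"hand":0},{"dr":[0,0,0],"slide":[0,0,4],"hand":0},{"dr":[0,0,0],"slide":[0,0,0],"hand":0}]' >/dev/null; python3 st.py
```

```text
t 13.78 tcp [ 519.  -191.5  109.3] level dr [-0.07  0.06  0.  ] jaw az 97.9 F [ 0.   0.5 -0.6] M [-0.03  0.02 -0.04] open 0.0545 q7 102.6
t 14.4 tcp [ 519.1 -191.5  133.1] level dr [0.05 0.09 0.  ] jaw az 97.9 F [-1.   0.6 -0.5] M [-0.03 -0.04  0.06] open 0.0546 q7 103.3
```

```bash
python3 -m handwheel '[{"dr":[0,0,0],"slide":[0,0,-1.5],"hand":0},{"dr":[0,0,0],"slide":[0,0,0],"hand":0},{"dr":[0,0,0],"slide":[0,0,0],"hand":0}]' >/dev/null; python3 st.py; python3 look.py w9.png|grep cap
python3 - <<'E'
from h import *
w=np.load('w.npz');P=w['P'];ok=w['d']>0
im,d=get_image('scene');K,M=T('scene');Q=cloud(d,K,M)
for n,P,ok in(('wrist',P,ok),('scene',Q,d>0)):
    m=ok&(np.hypot(P[...,0]-.518,P[...,1]+.191)<.05)
    h,e=np.histogram(P[m][:,2],bins=np.arange(.04,.17,.005));print(n,dict(zip((e[:-1]*1000).round().astype(int).tolist(),h.tolist())))
    p=P[m&(P[...,2]>.062)&(P[...,2]<.076)];print('shoulder z',np.percentile(p[:,2],[10,50,90]).round(4),rect(p))
    p=P[m&(P[...,2]>.098)&(P[...,2]<.112)];print('mouth z',np.percentile(p[:,2],[50,90,98]).round(4) if len(p) else '')
a=cv2.resize(im[150:300,130:290],(560,525));b=w['im'];save('v9.png',cv2.resize(np.hstack([a,cv2.resize(b,(700,525))]),(800,333)))
E
```

```text
t 14.78 tcp [ 518.8 -191.5  131.1] level dr [0.03 0.05 0.  ] jaw az 97.9 F [-0.4 -0.1 -0.6] M [-0.01 -0.01 -0.02] open 0.0546 q7 103.2
cap 0.72 [216.7, 213.1, 341.2, 346.5] [ 0.513 -0.191  0.152] ((518.4920043945312, -190.80296325683594), 28.656206130981445) 0.1532
wrist {40: 1541, 45: 696, 50: 105, 55: 115, 60: 122, 65: 397, 70: 1716, 75: 503, 80: 74, 85: 75, 90: 64, 95: 90, 100: 348, 105: 10, 110: 0, 115: 0, 120: 0, 125: 93, 130: 487, 135: 606, 140: 742, 145: 1025, 150: 11509, 155: 615, 160: 735}
shoulder z [0.0681 0.0718 0.0745] ((517.91162109375, -191.13272094726562), (57.167144775390625, 58.13207244873047), 35.72300720214844)
mouth z [0.1021 0.1033 0.1054]
scene {40: 137, 45: 107, 50: 44, 55: 36, 60: 41, 65: 57, 70: 165, 75: 68, 80: 24, 85: 18, 90: 13, 95: 23, 100: 47, 105: 35, 110: 1, 115: 0, 120: 0, 125: 8, 130: 36, 135: 47, 140: 46, 145: 59, 150: 333, 155: 47, 160: 23}
shoulder z [0.0654 0.072  0.0748] ((520.5036010742188, -191.19834899902344), (57.36869812011719, 58.571800231933594), 34.958866119384766)
mouth z [0.1039 0.1078 0.1093]
```

View pics/v9.png

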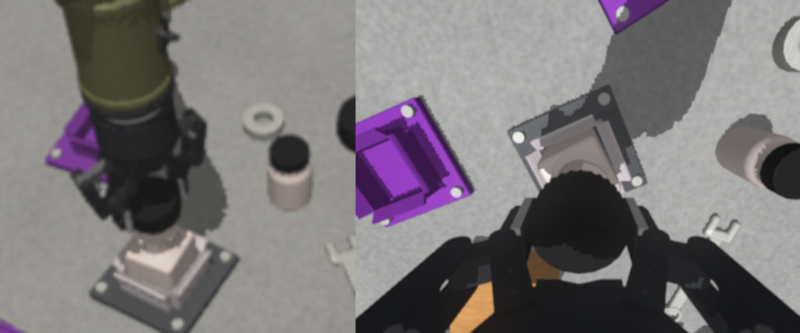

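The picture shows the cap held level above the open neck, with the jar seated in the grey block. The shoulder is at 72 mm, as it should be when seated. The cap's rim is at about 127 mm and the mouth at 107 mm.

```bash
python3 -c "
from cell import ticket;print(ticket.sign_off())"
```

```text
the job is handed in; nothing more can be done
None
```

The job is done and handed in after about 15 s of robot time; sign-off gives no verdict.

**What I did:** I lifted the square jar by its cap and lowered it into the pocket of the grey steel block with no sign of wall contact. With the jar braced, I turned the cap anticlockwise about 73° until the moment jumped from about 0.3 to 0.77 N m at the stop. I then eased off 2° and lifted the cap straight up.

**Last checks:**
- **Jar:** the shoulder measured 72 mm above the bench in both cameras, which is fully seated. Its rotation fitted at about 35° against 31.5° for the block, close to the play in the pocket.
- **Cap:** it is still gripped, level within 0.1°, and only about 0.6 N hangs on the wrist, so the jar was not lifted with it. Its rim is at about 127 mm, roughly 20 mm above the 107 mm mouth. That rim height is worked out from the cap top and the hand height, because no camera sees the rim directly.
- **Disagreement:** the wrist camera put the mouth rim at 102–105 mm, though it sees little of it past the cap. The scene camera read about 108 mm, close to the 107 mm expected.
- **Other things:** those I could see in the last views looked in place, and the hand was never driven at any of them. I did not measure their positions again.

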